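Refill the bench rack in reverse order

TASK

Move the two small bottles and two small jars from the grey supply rack to the wooden bench rack, one standing in each black ring, in reverse order: as you see it from the robot, what stood leftmost in the supply rack goes rightmost in the bench rack, the second from the left goes second from the right, and so on, because the optician reads the rack from the other side of the table. Never tip a container over, and leave each standing upright, flat on the board inside its ring.

Things in the scene. Friction and masses are not known exactly. Their poses are not given: they have to be found in the camera images.
- cement_bottle_center (a point): Amber-brown bottle with a black cap, standing upright: 32 mm across, 62 mm tall; straight round body up to 47 mm above its base. Round, so it can be gripped from any side. This point is at its centre, 31 mm above its base; z is up along its axis. Loose, under 0.1 kg; starts standing in the green ring.
- red_bottle_center (a point): Red bottle with a white pointed nozzle, standing upright: 26 mm across, 78 mm tall; straight round body up to 59 mm above its base, above that only the nozzle. Round, so it can be gripped from any side. This point is at its centre, 39 mm above its base; z is up along its axis. Loose, under 0.1 kg; starts standing in the red ring.
- blue_lid_jar_center (a point): Low clear jar with a blue lid, standing upright: 38 mm across, 38 mm tall; the lid is the top 6 mm and does not come off. Round, so it can be gripped from any side. This point is at its centre, 19 mm above its base; z is up along its axis. Loose, under 0.1 kg; starts standing in the blue ring.
- white_lid_jar_center (a point): Low clear jar with a white lid, standing upright: 42 mm across, 44 mm tall; the lid is the top 7 mm and does not come off. Round, so it can be gripped from any side. This point is at its centre, 22 mm above its base; z is up along its axis. Loose, under 0.1 kg; starts standing in the yellow ring.
- green_ring: Green plastic ring fixed on the grey supply rack; stays there all the time. Outer diameter 64 mm, inner 58 mm, 8 mm high. At the start the amber-brown bottle stands in it (up to 6 mm off its centre). Origin: centre of its underside, on the board's upper face (world z = 0.008); axes as the supply rack's.
- red_ring: Red plastic ring fixed on the grey supply rack; stays there all the time. Outer diameter 64 mm, inner 58 mm, 8 mm high. At the start the red bottle stands in it (up to 6 mm off its centre). Origin: centre of its underside, on the board's upper face (world z = 0.008); axes as the supply rack's.
- blue_ring: Blue plastic ring fixed on the grey supply rack; stays there all the time. Outer diameter 64 mm, inner 58 mm, 8 mm high. At the start the jar with the blue lid stands in it (up to 6 mm off its centre). Origin: centre of its underside, on the board's upper face (world z = 0.008); axes as the supply rack's.
- yellow_ring: Yellow plastic ring fixed on the grey supply rack; stays there all the time. Outer diameter 64 mm, inner 58 mm, 8 mm high. At the start the jar with the white lid stands in it (up to 6 mm off its centre). Origin: centre of its underside, on the board's upper face (world z = 0.008); axes as the supply rack's.
- supply_rack: Grey rack, the nearer or farther one: 4 rings (64 mm wide outside, 58 inside, 8 high) on its upper face (8 mm above the table) at x = 0, y = 108, 36, -36, -108 mm; green, red, blue and yellow in any order. Board 86 x 310 x 8 mm, end lips 5 mm higher, fixed. Origin: centre of its underside, on the table; z up, y along the row to the left (seen from the robot; turned up to 9 degrees), x away.
- bench_rack: Light wooden rack with dark ends: 4 rings (64 mm wide outside, 58 inside, 8 high) on its upper face (8 mm above the table) at x = 0, y = 108, 36, -36, -108 mm; all black, part of it, empty at the start. Board 86 x 310 x 8 mm, end lips 5 mm higher, fixed. Origin: centre of its underside, on the table; z up, y along the row to the left (seen from the robot; turned up to 9 degrees), x away.

How it is judged:
By the outcome, as a careful person would: the job done as asked, in the order asked, and still so for the second after the job is handed in, with the robot touching nothing.
It also fails if it takes over 99 s, if anything falls off the work surface, if the arm or the gripper's body presses on something with over 40 N, if the wrist force passes 120 N, or if a joint passes its speed limit or range.

ROBOT

A 6-joint arm with a two-finger parallel gripper is mounted at the origin on a cart in front of the work surface, level with it; the furniture and walls round the work are solid. World frame = base frame: x ahead of the robot, y to its left, z up, the work surface at z = 0. Lengths are in m, angles in rad, forces in N, time in s.
With the tool pointing down it reaches from about 0.3 to 0.875 m from the base axis. Payload 6.4 kg.
Tool frame: the origin (TCP) lies midway between the tips of the shut fingers; the grasp point (between the pads) lies ctrl.grip_point_offset behind it (ctrl.grip_point_offset is the distance from the TCP to the grasp point, in m); z points along the fingers, y is the direction in which the jaws open and shut (so a half turn about z gives the same grasp; the last joint's range is limited). The gripper opens to 85 mm and grips with 20 to 120 N. Pads are 22 mm wide; open, the fingers measure 114 mm over their backs; the gripper's body (76 mm by 85 mm) begins 54 mm behind the grasp point. The pads swing forward as they close: fully open they stand 13 mm farther back than shut.
Start: joints at [1.129, 0.181, 1.607, -0, 1.354, -0.206], TCP at [0.134, 0.559, 0.231] pointing down, gripper open.
Joint ranges: [-2.99, 2.99], [-0.89, 2.07], [0.3, 2.58], [-1.14, 4.28], [0, 2.63], [-3.12, 3.12]. Speed limits (rad/s): [2.57, 2.57, 3.01, 3.14, 3.14, 3.14].

INTERFACE

Orientations are given as a unit quaternion [w, x, y, z].
In Python, from bench import ctrl, viewer gives the robot as it stands.
- The arm moves only by the shell command python3 -m handwheel 'ROWS' [OPENING]. ROWS is JSON, a list of rows, each an object with "travel": the shift along the tool's x, y, z as a fraction of full scale, a list of three; "dr": the turn, a rotation vector about the tool's x, y, z as a fraction of full scale, a list of three. A call has 1 to 20 rows; each row shifts and turns the pose as measured when the row begins, along the tool's axes as they then stand; what a row does not reach is not made up. Full scale, the value 1, is 150 mm for a shift and 30 degrees for a turn. A row lasts 1/12 s, in which the tool goes at most 41.7 mm and 7.16 degrees, less where a joint would pass 70% of its speed; a pose out of reach is approached as far as the arm can. A call with a number of a shift or a turn outside -1 to 1 is refused whole. A call with a gripper value outside its range is refused whole. OPENING is the opening, from -1 (shut) to 1 (fully open), set as the call begins (- or left out, the last holds). The fingers move at their own pace and stop on an object; the grip force is fixed at half the most. Time passes only in rows, so rows that do not move let the fingers close. It gives the time, the measured TCP pose, the force and the opening at its end, in the units of the state.
- ctrl.get_obs(): the state, without advancing time (a new reading comes with each control period).
- viewer.camera(name): name is "scene" or "top" or "wrist"; returns the picture (420x560x3 uint8, red, green, blue); there is no depth.
- viewer.get_calibration(name): a dict with "camera_matrix" (3x3 intrinsics, pixels), "R" (3x3) and "t" (3): a world point X has camera coordinates R X + t. Camera axes: x right, y down, z forward; pixel columns grow to the right and rows downward; lengths in m; the calibration is good to about 2 mm. A picture is of the moment at which its call begins: read the wrist's pose just before it. get_calibration takes no time and is no camera call; for the wrist camera it gives the pose at the moment of the call.
- ctrl.hand_in(): hands the job in, once; it reports no verdict.
The state is a dict: "time_s": time; "q": joint angles; "dq": joint speeds; "joint_efforts": joint torques, N m; "eef_pos": TCP position; "eef_rot": TCP orientation; "wrist_force": force on the tool from outside, world axes, zero at the start; "torque": the same for the moment, N m; "opening": opening from 0.0 (shut) to 1.0 (fully open).
Only numpy, scipy, OpenCV 4.12 (cv2) and the standard library are available. Lean on these libraries where they do the work, as an engineer would, in place of code of your own. Each camera call takes 0.05 s, during which the arm holds its last target. There are 200 camera calls.

## Working session

There is one attempt and no reset: what is moved stays moved. The work goes in short steps, Python scripts to look and compute and a shell command to move; the robot and the scene stay as the last step left them, time stands still between calls to the robot, and variables do not carry over. Pictures are saved under pics/ and viewed, about 12 in all and at most 16, crops included, and the job is handed in when it is done.

```bash
mkdir -p pics
python3 - <<'E'
from bench import ctrl, viewer
import cv2
o=ctrl.get_obs();print(o, ctrl.grip_point_offset)
for n in("scene","top"):
    c=viewer.get_calibration(n);print(n,c)
    cv2.imwrite(f"pics/{n}0.png",viewer.camera(n)[:,:,::-1])
E
```

```text
{'time_s': 0.0, 'q': array([ 1.12872254e+00,  1.81543812e-01,  1.60802349e+00, -4.42281213e-07,
        1.35380201e+00, -2.06287091e-01]), 'dq': array([-0.00066686, -0.00055577,  0.0006577 , -0.00023204,  0.00011571,
       -0.00220363]), 'joint_efforts': array([-3.04255582e-04, -4.44862890e+01, -3.51333797e+01, -2.46311065e-04,
        9.27161775e-03,  6.50989705e-06]), 'eef_pos': array([0.13405517, 0.55857774, 0.23037512]), 'eef_rot': array([-2.82756546e-04,  1.17620349e-01,  9.93058238e-01, -8.42126518e-04]), 'wrist_force': array([-0.5557908 ,  0.21626734,  0.05242203]), 'torque': array([-0.04795294,  0.01129925,  0.04611959]), 'opening': 1.0001470210676633} 0.0187
scene {'camera_matrix': array([[543.75513122,   0.        , 274.20556085],
       [  0.        , 543.75513122, 206.1688345 ],
       [  0.        ,   0.        ,   1.        ]]), 'R': array([[-0.69320639, -0.72073351,  0.00284698],
       [-0.50297391,  0.48092699, -0.71814099],
       [ 0.51621908, -0.49925188, -0.69589181]]), 't': array([0.21298426, 0.43393531, 0.51742182])}
top {'camera_matrix': array([[498.2593171 ,   0.        , 287.58663513],
       [  0.        , 498.2593171 , 214.33822934],
       [  0.        ,   0.        ,   1.        ]]), 'R': array([[ 2.04122067e-02, -9.99786895e-01,  3.08312411e-03],
       [-9.86708044e-01, -2.06422460e-02, -1.61186643e-01],
       [ 1.61215936e-01,  2.48031714e-04, -9.86919126e-01]]), 't': array([-0.22322029,  0.53420481,  0.82007601])}
```

View pics/top0.png

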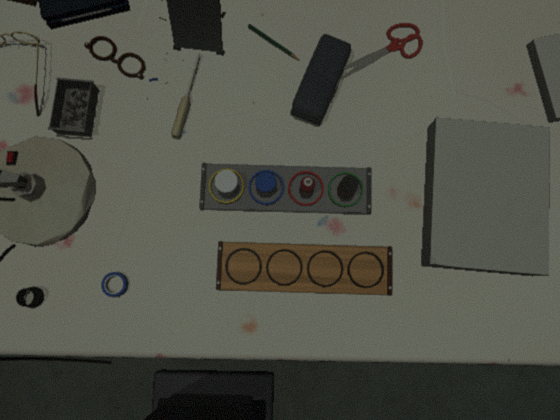

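View pics/scene0.png

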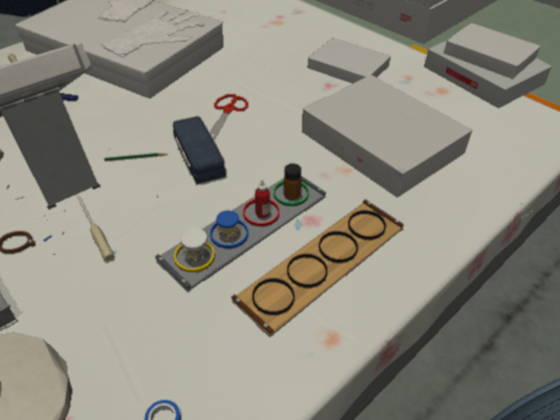

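Top view (image up = +x, left = +y): the supply row at about row 186 is white (228,183), blue (266,184), red (307,186), amber (347,188), left to right. The four black bench rings lie at (243,266), (284,267), (324,268) and (365,269). So white goes rightmost, then blue, red, and amber leftmost.

```bash
cat > h.py <<'E'
import numpy as np, cv2
def ray(c,uv,z):
    K,R,t=c["camera_matrix"],c["R"],c["t"]
    d=R.T@np.linalg.inv(K)@np.array([uv[0],uv[1],1.]); C=-R.T@t
    return C+d*(z-C[2])/d[2]
def fitrack(P):
    # P: 4x3 ring centres in order of y=108,36,-36,-108 -> centre, yaw, residuals
    s=np.array([.108,.036,-.036,-.108]); m=P[:,:2].mean(0)
    d=(s[:,None]*(P[:,:2]-m)).sum(0); yaw=np.arctan2(-d[0],d[1])
    u=np.array([-np.sin(yaw),np.cos(yaw)])
    I=m+s[:,None]*u
    return m,yaw,I,np.linalg.norm(P[:,:2]-I,axis=1)
E
python3 - <<'E'
from h import *
from bench import viewer
c=viewer.get_calibration("top")
im=cv2.imread("pics/top0.png"); hsv=cv2.cvtColor(im,cv2.COLOR_BGR2HSV)
g=cv2.cvtColor(im,cv2.COLOR_BGR2GRAY)
def ell(mask,guess,r=20):
    m=np.zeros_like(mask); cv2.circle(m,guess,r+3,255,-1); 
    m&=mask
    pts=cv2.findNonZero(m)
    h=cv2.convexHull(pts); return cv2.fitEllipse(h)
# bench rings: dark vs local wood
bl=(g<45).astype(np.uint8)*255
P=[]
for gu in [(243,266),(284,267),(324,268),(365,269)]:
    e=ell(bl,gu); p=ray(c,e[0],.016); P.append(p); print("bench",np.round(e[0],1),np.round(e[1],1),np.round(p,4), "diam mm",np.mean(e[1])/498.26*.82*1e3)
m,y,I,r=fitrack(np.array(P));print(m,y,I.round(4).tolist(),r)
S=hsv[:,:,1]; 
P=[]
for n,gu,hr in [("yellow",(228,186),(18,38)),("blue",(267,187),(95,125)),("red",(306,188),(168,188)),("green",(346,190),(45,90))]:
    h=hsv[:,:,0].astype(int); h=np.where(h<12,h+180,h) if n=="red" else h
    mk=((h>=hr[0])&(h<=hr[1])&(S>70)).astype(np.uint8)*255
    e=ell(mk,gu); p=ray(c,e[0],.016);P.append(p); print(n,np.round(e[0],1),np.round(e[1],1),np.round(p,4))
m,y,I,r=fitrack(np.array(P));print(m,y,I.round(4).tolist(),r)
cv2.imwrite("pics/crop.png",cv2.resize(im[150:310,190:400],None,fx=3.7,fy=3.7,interpolation=cv2.INTER_CUBIC)*1)
E
```

```text
bench [242.6 266. ] [35.2 45.3] [ 0.4495 -0.1348  0.016 ] diam mm 66.21453256086062
bench [284.4 267.2] [35.2 43.4] [ 0.4489 -0.2084  0.016 ] diam mm 64.71092568030299
bench [323.3 268.5] [35.9 40.1] [ 0.4481 -0.2769  0.016 ] diam mm 62.56721893777259
bench [365.8 269.3] [35.  44.6] [ 0.4481 -0.3517  0.016 ] diam mm 65.45332161133145
[ 0.44863802 -0.24295488] -0.006836297854506797 [[0.4494, -0.135], [0.4489, -0.207], [0.4484, -0.279], [0.4479, -0.351]] [0.00019232 0.00147473 0.00211247 0.00081167]
yellow [225.9 185.6] [35.2 36.1] [ 0.5935 -0.0997  0.016 ]
blue [265.7 186.6] [34.8 35.2] [ 0.5931 -0.1715  0.016 ]
red [305.4 187.8] [35.2 35.6] [ 0.5925 -0.2433  0.016 ]
green [345.3 189. ] [34.6 35.3] [ 0.5918 -0.3154  0.016 ]
[ 0.59272109 -0.20748021] -0.007874762382067697 [[0.5936, -0.0995], [0.593, -0.1715], [0.5924, -0.2435], [0.5919, -0.3155]] [2.42645319e-04 8.48709601e-05 1.50434557e-04 1.37896829e-04]
```

View pics/crop.png

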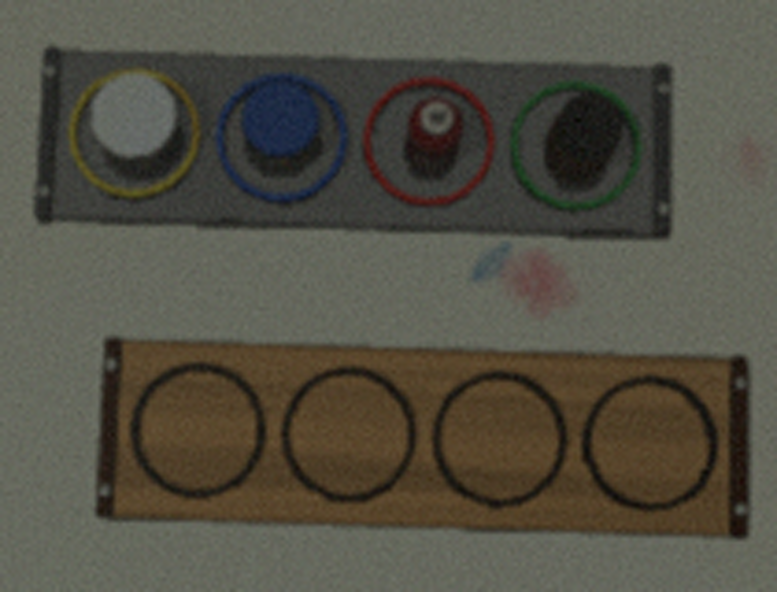

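The supply ring fit is good: residuals are under 0.3 mm and yaw is about -0.45°. The crop shows the bench rings at the same tilt, with the centre near (0.4485, -0.244). Next I'll cast rays to the container tops and plan the approach.

```bash
cat >> h.py <<'E'
from scipy.spatial.transform import Rotation as Ro
def plan(target,dyaw,n,pos,quat,step=6.9):
    R=Ro.from_quat(np.r_[quat[1:],quat[0]]); d=(np.array(target)-pos)/n
    for i in range(n):
        a=np.clip(dyaw,-step,step); dyaw-=a
        print((R.inv().apply(d)/.15).round(3).tolist(), "drz",round(a/30,3))
        R=R*Ro.from_rotvec([0,0,np.radians(a)])
    return np.array(target), np.r_[R.as_quat()[3],R.as_quat()[:3]]
E
python3 - <<'E'
from h import *
from bench import ctrl,viewer
c=viewer.get_calibration("top"); f=lambda u,v:(u/3.7+190-.36,v/3.7+150-.36)
for n,uv,z in [("white",(134,114),.052),("blue",(281,117),.046),("red",(437,117),.086),("amber",(600,120),.070)]:
    print(n,ray(c,f(*uv),z).round(4))
for uv in [(198,430),(349,434),(500,438),(650,443)]: print("bench",ray(c,f(*uv),.016).round(4))
o=ctrl.get_obs(); p,q=plan([.40,.10,.24],77,14,o["eef_pos"],o["eef_rot"]); print(Ro.from_quat(np.r_[q[1:],q[0]]).as_matrix().round(3))
E
```

```text
white [ 0.5947 -0.1038  0.052 ]
blue [ 0.5961 -0.1725  0.046 ]
red [ 0.5883 -0.2446  0.086 ]
amber [ 0.5922 -0.3201  0.07  ]
bench [ 0.4498 -0.1358  0.016 ]
bench [ 0.4493 -0.2077  0.016 ]
bench [ 0.4489 -0.2795  0.016 ]
bench [ 0.448  -0.3508  0.016 ]
[-0.174, -0.183, -0.004] drz 0.23
[-0.195, -0.161, -0.004] drz 0.23
[-0.213, -0.136, -0.004] drz 0.23
[-0.228, -0.109, -0.004] drz 0.23
[-0.239, -0.081, -0.004] drz 0.23
[-0.247, -0.052, -0.004] drz 0.23
[-0.251, -0.022, -0.004] drz 0.23
[-0.252, 0.008, -0.004] drz 0.23
[-0.249, 0.039, -0.004] drz 0.23
[-0.243, 0.068, -0.004] drz 0.23
[-0.233, 0.097, -0.004] drz 0.23
[-0.22, 0.124, -0.004] drz 0.037
[-0.217, 0.129, -0.004] drz 0.0
[-0.217, 0.129, -0.004] drz 0.0
[[ 0.009  1.    -0.001]
 [ 1.    -0.009 -0.001]
 [-0.001 -0.001 -1.   ]]
```

```bash
python3 -m handwheel '[{"travel":[-0.174,-0.183,0],"dr":[0,0,0.23]},{"travel":[-0.195,-0.161,0],"dr":[0,0,0.23]},{"travel":[-0.213,-0.136,0],"dr":[0,0,0.23]},{"travel":[-0.228,-0.109,0],"dr":[0,0,0.23]},{"travel":[-0.239,-0.081,0],"dr":[0,0,0.23]},{"travel":[-0.247,-0.052,0],"dr":[0,0,0.23]},{"travel":[-0.251,-0.022,0],"dr":[0,0,0.23]},{"travel":[-0.252,0.008,0],"dr":[0,0,0.23]},{"travel":[-0.249,0.039,0],"dr":[0,0,0.23]},{"travel":[-0.243,0.068,0],"dr":[0,0,0.23]},{"travel":[-0.233,0.097,0],"dr":[0,0,0.23]},{"travel":[-0.22,0.124,0],"dr":[0,0,0.037]},{"travel":[-0.217,0.129,0],"dr":[0,0,0]},{"travel":[-0.217,0.129,0],"dr":[0,0,0]},{"travel":[0,0,0],"dr":[0,0,0]}]' 1
```

```text
time_s: 1.35
eef_pos: [0.3919, 0.0713, 0.226]
eef_rot: [0.002, 0.73, 0.684, -0.003]
wrist_force: [-0.7, 0.3, 0.6]
opening: 1.0
```

```bash
python3 -m handwheel '[{"travel":[-0.15,0.145,0.05],"dr":[0,0,-0.108]},{"travel":[-0.14,0.15,0.05],"dr":[0,0,0]},{"travel":[-0.13,0.15,0.05],"dr":[0,0,0]},{"travel":[-0.13,0.15,0.05],"dr":[0,0,0]},{"travel":[-0.13,0.15,0.05],"dr":[0,0,0]},{"travel":[-0.13,0.15,0.05],"dr":[0,0,0]},{"travel":[-0.13,0.15,0.05],"dr":[0,0,0]},{"travel":[-0.13,0.15,0.05],"dr":[0,0,0]},{"travel":[-0.1,0.15,0.05],"dr":[0,0,0]},{"travel":[0,0,0],"dr":[0,0,0]}]'
python3 - <<'E'
from bench import ctrl,viewer
import cv2
o=ctrl.get_obs();print(o["eef_pos"],o["eef_rot"],viewer.get_calibration("wrist"))
cv2.imwrite("pics/w1.png",viewer.camera("wrist")[:,:,::-1])
E
```

```text
time_s: 2.18
eef_pos: [0.5964, -0.1158, 0.1512]
eef_rot: [-0.001, 0.711, 0.703, -0.003]
wrist_force: [-1.3, -0.2, 0.1]
opening: 0.999
[ 0.59636721 -0.11576363  0.15124302] [-0.00135902  0.71118703  0.70299435 -0.00317938] {'camera_matrix': array([[346.40497795,   0.        , 277.0546308 ],
       [  0.        , 346.40497795, 206.99768894],
       [  0.        ,   0.        ,   1.        ]]), 'R': array([[ 0.999903  , -0.01185549, -0.00730981],
       [-0.00953662, -0.96528006,  0.26104303],
       [-0.01015081, -0.260948  , -0.96529949]]), 't': array([-0.59624246, -0.11881369,  0.276711  ])}
```

View pics/w1.png

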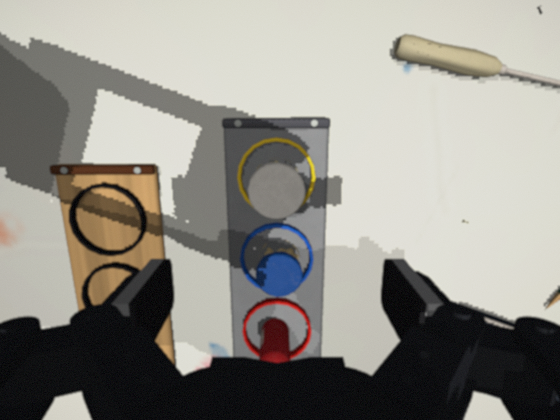

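The wrist view (right = +x, up = +y) shows the white lid at (276,191), the blue lid at (280,274) and the yellow ring at (276,177). I'll check these with the calibration.

Run:
```python
from h import *
from bench import viewer
c=viewer.get_calibration("wrist")
for n,uv,z in [("white",(276,191),.052),("blue",(280,274),.046),("yring",(276,177),.016),("bring",(277.5,259),.016),("bench1",(108,218),.016)]: print(n,ray(c,uv,z).round(4))
```

```text
white [ 0.593  -0.1016  0.052 ]
blue [ 0.5952 -0.1694  0.046 ]
yring [ 0.5926 -0.0979  0.016 ]
bring [ 0.5931 -0.1698  0.016 ]
bench1 [ 0.4506 -0.1315  0.016 ]
```

Wrist and top agree to about 3 mm. Descending on the white jar.

```bash
python3 -m handwheel '[{"travel":[0.045,-0.008,0.1],"dr":[-0.012,0.005,0]},{"travel":[0.04,-0.008,0.12],"dr":[0,0,0]},{"travel":[0,0,0.12],"dr":[0,0,0]},{"travel":[0,0,0.12],"dr":[0,0,0]},{"travel":[0,0,0.1],"dr":[0,0,0]},{"travel":[0,0,0.05],"dr":[0,0,0]},{"travel":[0,0,0],"dr":[0,0,0]}]'
```

```text
time_s: 2.82
eef_pos: [0.588, -0.0934, 0.0584]
eef_rot: [-0.003, 0.71, 0.704, -0.0]
wrist_force: [-0.5, 0.3, -0.2]
opening: 0.997
```

```bash
python3 -m handwheel '[{"travel":[-0.03,0.02,0],"dr":[0,0,0]},{"travel":[-0.02,0.015,0],"dr":[0,0,0]},{"travel":[-0.01,0.005,0.02],"dr":[0,0,0]},{"travel":[0,0,0.06],"dr":[0,0,0]},{"travel":[0,0,0.06],"dr":[0,0,0]},{"travel":[0,0,0.05],"dr":[0,0,0]},{"travel":[0,0,0.03],"dr":[0,0,0]},{"travel":[0,0,0.01],"dr":[0,0,0]},{"travel":[0,0,0],"dr":[0,0,0]}]'
```

```text
time_s: 3.57
eef_pos: [0.5962, -0.1032, 0.0247]
eef_rot: [-0.0, 0.71, 0.705, 0.001]
wrist_force: [0.6, -0.1, 0.5]
opening: 1.003
```

```bash
python3 -m handwheel '[{"travel":[0,-0.013,0.015],"dr":[0,0,0]},{"travel":[0,0,0],"dr":[0,0,0]}]' && python3 -m handwheel '[{"travel":[0,0,0],"dr":[0,0,0]},{"travel":[0,0,0],"dr":[0,0,0]},{"travel":[0,0,0],"dr":[0,0,0]},{"travel":[0,0,0],"dr":[0,0,0]},{"travel":[0,0,0],"dr":[0,0,0]},{"travel":[0,0,0],"dr":[0,0,0]},{"travel":[0,0,0],"dr":[0,0,0]},{"travel":[0,0,0],"dr":[0,0,0]}]' -1
```

```text
time_s: 3.73
eef_pos: [0.5938, -0.1029, 0.0217]
eef_rot: [-0.001, 0.71, 0.705, 0.001]
wrist_force: [0.0, 0.5, -0.1]
opening: 1.0
time_s: 4.4
eef_pos: [0.5946, -0.1031, 0.0232]
eef_rot: [0.0, 0.709, 0.705, 0.001]
wrist_force: [-0.2, -0.3, -1.0]
opening: 0.46
```

Gripped (opening 0.46, about 39 mm for the 42 mm jar). Lifting gently.

```bash
python3 -m handwheel '[{"travel":[0,0,-0.03],"dr":[0,0,0]},{"travel":[0,0,-0.08],"dr":[0,0,0]},{"travel":[0,0,-0.12],"dr":[0,0,0]},{"travel":[0,0,-0.12],"dr":[0,0,0]},{"travel":[0,0,-0.12],"dr":[0,0,0]},{"travel":[0,0,-0.09],"dr":[0,0,0]},{"travel":[0,0,-0.05],"dr":[0,0,0]},{"travel":[0,0,-0.02],"dr":[0,0,0]},{"travel":[0,0,0],"dr":[0,0,0]},{"travel":[0,0,0],"dr":[0,0,0]}]'
python3 - <<'E'
from bench import viewer
import cv2
cv2.imwrite("pics/w2.png",viewer.camera("wrist")[:,:,::-1])
E
```

```text
time_s: 5.23
eef_pos: [0.594, -0.1031, 0.127]
eef_rot: [0.001, 0.709, 0.705, 0.001]
wrist_force: [-0.1, -0.5, -1.0]
opening: 0.459
```

View pics/w2.png

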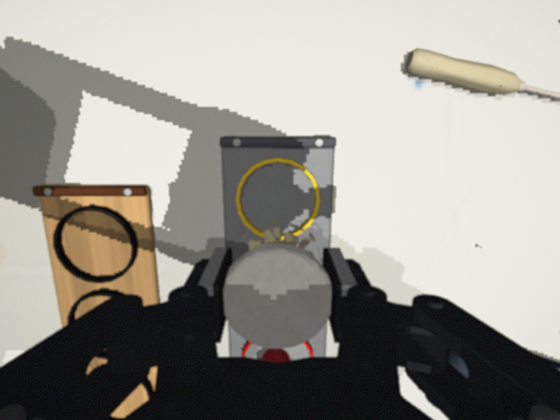

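The jar hangs upright at (278,296), central in the jaws. I'll carry it to the rightmost bench ring at (0.448, -0.351).

```bash
python3 -m handwheel '[{"travel":[-0.055,-0.032,0],"dr":[0,0,0]},{"travel":[-0.13,-0.076,0],"dr":[0,0,0]},{"travel":[-0.185,-0.108,0],"dr":[0,0,0]},{"travel":[-0.185,-0.108,0],"dr":[0,0,0]},{"travel":[-0.185,-0.108,0],"dr":[0,0,0]},{"travel":[-0.185,-0.108,0],"dr":[0,0,0]},{"travel":[-0.185,-0.108,0],"dr":[0,0,0]},{"travel":[-0.185,-0.108,0],"dr":[0,0,0]},{"travel":[-0.148,-0.086,0],"dr":[0,0,0]},{"travel":[-0.092,-0.054,0],"dr":[0,0,0]},{"travel":[-0.037,-0.022,0],"dr":[0,0,0]},{"travel":[0,0,0],"dr":[0,0,0]},{"travel":[0,0,0],"dr":[0,0,0]},{"travel":[0,0,0],"dr":[0,0,0]}]'
```

```text
time_s: 6.45
eef_pos: [0.4376, -0.3464, 0.1125]
eef_rot: [-0.011, 0.709, 0.705, -0.0]
wrist_force: [-0.6, 1.0, -0.9]
opening: 0.462
```

```bash
cat > d.py <<'E'
import sys
from h import *
from bench import ctrl
# total shift (fraction) and turn (fraction) from measured pose to target x y z, jaws along rack x, tool down
o=ctrl.get_obs(); q=o["eef_rot"]; R=Ro.from_quat(np.r_[q[1:],q[0]])
y=-.0075; X=np.array([np.sin(-y),np.cos(y),0]); Y=np.array([np.cos(y),np.sin(y),0])
T=Ro.from_matrix(np.c_[X,Y,[0,0,-1]])
print("pos",o["eef_pos"].round(4),"shift",(T.inv().apply(np.array(list(map(float,sys.argv[1:4])))-o["eef_pos"])/.15).round(3),"dr",(np.degrees((R.inv()*T).as_rotvec())/30).round(3),"t",round(o["time_s"],2),"open",round(o["opening"],3))
E
python3 d.py .448 -.3511 .0245
python3 -m handwheel '[{"travel":[-0.015,0.025,0],"dr":[-0.015,-0.015,0]},{"travel":[-0.01,0.025,0],"dr":[-0.015,-0.015,0]},{"travel":[-0.005,0.015,0],"dr":[0,0,0]},{"travel":[0,0,0.05],"dr":[0,0,0]},{"travel":[0,0,0.07],"dr":[0,0,0]},{"travel":[0,0,0.06],"dr":[0,0,0]},{"travel":[0,0,0.03],"dr":[0,0,0]},{"travel":[0,0,0],"dr":[0,0,0]},{"travel":[0,0,0],"dr":[0,0,0]}]'
python3 d.py .448 -.3511 .0245
```

```text
pos [ 0.4376 -0.3464  0.1125] shift [-0.031  0.07   0.587] dr [-0.03  -0.028  0.005] t 6.45 open 0.462
time_s: 7.2
eef_pos: [0.4509, -0.3458, 0.0759]
eef_rot: [0.0, 0.706, 0.708, 0.0]
wrist_force: [0.2, -1.1, -0.4]
opening: 0.464
pos [ 0.4509 -0.3458  0.0759] shift [-0.036 -0.019  0.343] dr [ 0.001 -0.001  0.02 ] t 7.2 open 0.464
```

```bash
python3 -m handwheel '[{"travel":[-0.015,-0.01,0.04],"dr":[0,0,0.01]},{"travel":[-0.015,-0.009,0.07],"dr":[0,0,0.01]},{"travel":[-0.005,0,0.07],"dr":[0,0,0]},{"travel":[0,0,0.05],"dr":[0,0,0]},{"travel":[0,0,0.03],"dr":[0,0,0]},{"travel":[0,0,0.01],"dr":[0,0,0]},{"travel":[0,0,0],"dr":[0,0,0]},{"travel":[0,0,0],"dr":[0,0,0]}]'
python3 d.py .448 -.3511 .0245
python3 - <<'E'
from bench import viewer
import cv2
cv2.imwrite("pics/w3.png",viewer.camera("wrist")[:,:,::-1])
E
```

```text
time_s: 7.87
eef_pos: [0.4469, -0.3518, 0.0301]
eef_rot: [-0.001, 0.711, 0.704, 0.0]
wrist_force: [0.3, 0.5, -1.0]
opening: 0.462
pos [ 0.4469 -0.3518  0.0301] shift [0.005 0.007 0.038] dr [-0.001 -0.003 -0.005] t 7.87 open 0.462
```

View pics/w3.png

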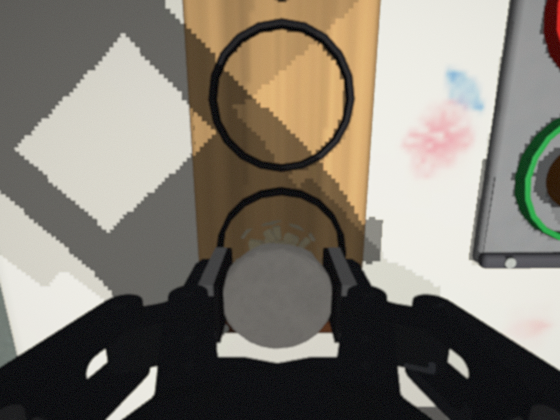

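The jar at (277,296) is centred on the last black ring, whose arc is centred at x≈281. Lowering the last 6 mm and releasing.

```bash
python3 -m handwheel '[{"travel":[0.004,0.005,0.018],"dr":[0,0,0]},{"travel":[0,0,0.015],"dr":[0,0,0]},{"travel":[0,0,0.004],"dr":[0,0,0]},{"travel":[0,0,0],"dr":[0,0,0]},{"travel":[0,0,0],"dr":[0,0,0]}]'
python3 d.py .448 -.3511 .0235
```

```text
time_s: 8.33
eef_pos: [0.4488, -0.3519, 0.0257]
eef_rot: [0.001, 0.71, 0.704, 0.0]
wrist_force: [0.8, 0.1, -1.0]
opening: 0.461
pos [ 0.4488 -0.3519  0.0257] shift [ 0.005 -0.005  0.015] dr [ 0.003  0.002 -0.004] t 8.33 open 0.461
```

```bash
python3 -m handwheel '[{"travel":[0.002,-0.003,0.012],"dr":[0,0,0]},{"travel":[0,0,0.003],"dr":[0,0,0]},{"travel":[0,0,0],"dr":[0,0,0]}]'; python3 -m handwheel '[{"travel":[0,0,0],"dr":[0,0,0]},{"travel":[0,0,0],"dr":[0,0,0]},{"travel":[0,0,0],"dr":[0,0,0]},{"travel":[0,0,0],"dr":[0,0,0]},{"travel":[0,0,0],"dr":[0,0,0]},{"travel":[0,0,0],"dr":[0,0,0]},{"travel":[0,0,-0.04],"dr":[0,0,0]},{"travel":[0,0,-0.1],"dr":[0,0,0]},{"travel":[0,0,-0.13],"dr":[0,0,0]},{"travel":[0,0,-0.13],"dr":[0,0,0]},{"travel":[0,0,-0.1],"dr":[0,0,0]},{"travel":[0,0,-0.05],"dr":[0,0,0]},{"travel":[0,0,-0.02],"dr":[0,0,0]},{"travel":[0,0,0],"dr":[0,0,0]}]' 1; python3 d.py .5957 -.171 .115
```

```text
time_s: 8.58
eef_pos: [0.4486, -0.3518, 0.0237]
eef_rot: [0.001, 0.71, 0.704, 0.0]
wrist_force: [0.0, -0.0, -0.3]
opening: 0.46
time_s: 9.75
eef_pos: [0.448, -0.3513, 0.1145]
eef_rot: [0.001, 0.71, 0.704, 0.0]
wrist_force: [0.5, 0.2, 0.5]
opening: 1.0
pos [ 0.448  -0.3513  0.1145] shift [ 1.21   0.976 -0.003] dr [ 0.003  0.002 -0.004] t 9.75 open 1.0
```

```bash
python3 -m handwheel '[{"travel":[0.043,0.033,0],"dr":[0,0,0]},{"travel":[0.1,0.077,0],"dr":[0,0,0]},{"travel":[0.143,0.111,-0.01],"dr":[0,0,0]},{"travel":[0.143,0.111,-0.01],"dr":[0,0,0]},{"travel":[0.143,0.111,-0.01],"dr":[0,0,0]},{"travel":[0.143,0.111,0],"dr":[0,0,0]},{"travel":[0.143,0.111,0],"dr":[0,0,0]},{"travel":[0.114,0.089,0],"dr":[0,0,0]},{"travel":[0.086,0.067,0],"dr":[0,0,0]},{"travel":[0.057,0.044,0],"dr":[0,0,0]},{"travel":[0.029,0.022,0],"dr":[0,0,0]},{"travel":[0.014,0.011,0],"dr":[0,0,0]},{"travel":[0,0,0],"dr":[0,0,0]},{"travel":[0,0,0],"dr":[0,0,0]},{"travel":[0,0,0],"dr":[0,0,0]}]'; python3 d.py .5957 -.171 .0195
```

```text
time_s: 11.0
eef_pos: [0.5847, -0.1636, 0.1046]
eef_rot: [-0.01, 0.712, 0.702, -0.002]
wrist_force: [0.1, 0.1, 0.8]
opening: 0.995
pos [ 0.5847 -0.1636  0.1046] shift [-0.049  0.074  0.567] dr [-0.033 -0.021 -0.012] t 11.0 open 0.995
```

```bash
python3 -m handwheel '[{"travel":[-0.02,0.03,0],"dr":[-0.017,-0.011,-0.006]},{"travel":[-0.018,0.025,0],"dr":[-0.016,-0.01,-0.006]},{"travel":[-0.008,0.008,0.04],"dr":[0,0,0]},{"travel":[0,0,0.07],"dr":[0,0,0]},{"travel":[0,0,0.05],"dr":[0,0,0]},{"travel":[0,0,0.03],"dr":[0,0,0]},{"travel":[0,0,0.01],"dr":[0,0,0]},{"travel":[0,0,0],"dr":[0,0,0]}]'; python3 d.py .5957 -.171 .0195
python3 - <<'E'
from bench import viewer
import cv2,numpy as np
print(viewer.get_calibration("wrist"))
cv2.imwrite("pics/w4.png",viewer.camera("wrist")[:,:,::-1])
E
```

```text
time_s: 11.67
eef_pos: [0.5934, -0.1749, 0.0707]
eef_rot: [0.001, 0.711, 0.703, 0.0]
wrist_force: [-0.1, -0.0, 0.1]
opening: 0.995
pos [ 0.5934 -0.1749  0.0707] shift [0.026 0.015 0.341] dr [ 0.003  0.002 -0.009] t 11.67 open 0.995
{'camera_matrix': array([[346.40497795,   0.        , 277.0546308 ],
       [  0.        , 346.40497795, 206.99768894],
       [  0.        ,   0.        ,   1.        ]]), 'R': array([[ 9.99925120e-01, -1.22269501e-02,  5.06729160e-04],
       [-1.19389961e-02, -9.65612784e-01,  2.59710248e-01],
       [-2.68616009e-03, -2.59696850e-01, -9.65686456e-01]]), 't': array([-0.59514758, -0.15340875,  0.17932328])}
```

View pics/w4.png

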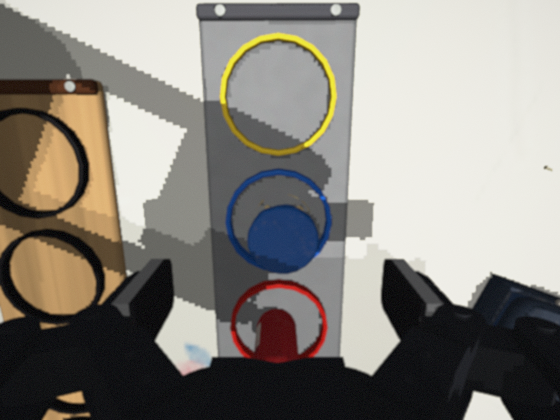

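The blue lid at (282,239) sits between the jaws, 2–3 mm to +x, which matches the target. Descending.

```bash
python3 -m handwheel '[{"travel":[0.012,0.008,0.04],"dr":[0,0,0]},{"travel":[0.01,0.006,0.07],"dr":[0,0,0]},{"travel":[0.004,0,0.07],"dr":[0,0,0]},{"travel":[0,0,0.06],"dr":[0,0,0]},{"travel":[0,0,0.04],"dr":[0,0,0]},{"travel":[0,0,0.02],"dr":[0,0,0]},{"travel":[0,0,0],"dr":[0,0,0]},{"travel":[0,0,0],"dr":[0,0,0]}]'; python3 d.py .5957 -.171 .0195
```

```text
time_s: 12.38
eef_pos: [0.5956, -0.1697, 0.0202]
eef_rot: [0.0, 0.711, 0.703, -0.0]
wrist_force: [1.5, 0.9, 0.9]
opening: 0.996
pos [ 0.5956 -0.1697  0.0202] shift [-0.008  0.001  0.005] dr [ 0.001  0.001 -0.007] t 12.38 open 0.996
```

```bash
python3 -m handwheel '[{"travel":[0,0,0],"dr":[0,0,0]},{"travel":[0,0,0],"dr":[0,0,0]},{"travel":[0,0,0],"dr":[0,0,0]},{"travel":[0,0,0],"dr":[0,0,0]},{"travel":[0,0,0],"dr":[0,0,0]},{"travel":[0,0,0],"dr":[0,0,0]},{"travel":[0,0,0],"dr":[0,0,0]},{"travel":[0,0,0],"dr":[0,0,0]}]' -1; python3 d.py .5957 -.171 .0195; python3 -m handwheel '[{"travel":[0,0,-0.03],"dr":[0,0,0]},{"travel":[0,0,-0.08],"dr":[0,0,0]},{"travel":[0,0,-0.12],"dr":[0,0,0]},{"travel":[0,0,-0.12],"dr":[0,0,0]},{"travel":[0,0,-0.12],"dr":[0,0,0]},{"travel":[0,0,-0.09],"dr":[0,0,0]},{"travel":[0,0,-0.05],"dr":[0,0,0]},{"travel":[0,0,-0.02],"dr":[0,0,0]},{"travel":[0,0,0],"dr":[0,0,0]},{"travel":[0,0,0],"dr":[0,0,0]}]'; python3 d.py .4486 -.2796 .12
python3 - <<'E'
from bench import viewer
import cv2,numpy as np
cv2.imwrite("pics/w5.png",viewer.camera("wrist")[:,:,::-1])
E
```

```text
time_s: 13.05
eef_pos: [0.5971, -0.1707, 0.0226]
eef_rot: [0.002, 0.711, 0.703, 0.001]
wrist_force: [-0.3, 0.2, -1.4]
opening: 0.407
pos [ 0.5971 -0.1707  0.0226] shift [-0.002 -0.009  0.02 ] dr [ 0.008  0.005 -0.007] t 13.05 open 0.407
time_s: 13.88
eef_pos: [0.5962, -0.1702, 0.1262]
eef_rot: [0.002, 0.711, 0.703, 0.001]
wrist_force: [-0.1, -0.0, -0.4]
opening: 0.409
pos [ 0.5962 -0.1702  0.1262] shift [-0.737 -0.979  0.042] dr [ 0.008  0.005 -0.007] t 13.88 open 0.409
```

View pics/w5.png

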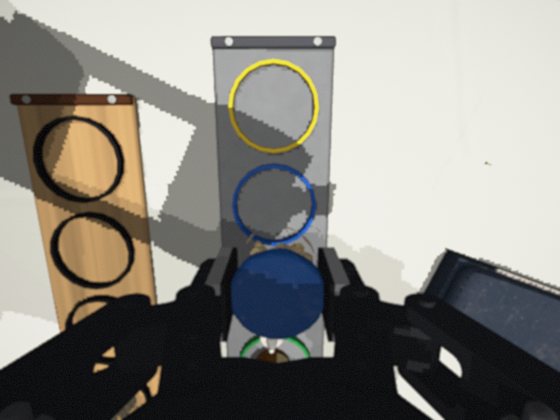

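Held, centred at (278,293). Carrying it to the second ring from the right.

```bash
python3 -m handwheel '[{"travel":[-0.026,-0.035,0],"dr":[0,0,0]},{"travel":[-0.061,-0.08,0],"dr":[0,0,0]},{"travel":[-0.087,-0.115,0],"dr":[0,0,0]},{"travel":[-0.087,-0.115,0],"dr":[0,0,0]},{"travel":[-0.087,-0.115,0],"dr":[0,0,0]},{"travel":[-0.087,-0.115,0],"dr":[0,0,0]},{"travel":[-0.087,-0.115,0],"dr":[0,0,0]},{"travel":[-0.07,-0.092,0],"dr":[0,0,0]},{"travel":[-0.052,-0.069,0],"dr":[0,0,0]},{"travel":[-0.035,-0.046,0],"dr":[0,0,0]},{"travel":[-0.017,-0.023,0],"dr":[0,0,0]},{"travel":[-0.009,-0.012,0],"dr":[0,0,0]},{"travel":[0,0,0],"dr":[0,0,0]},{"travel":[0,0,0],"dr":[0,0,0]},{"travel":[0,0,0],"dr":[0,0,0]}]'; python3 d.py .4486 -.2796 .0265
```

```text
time_s: 15.18
eef_pos: [0.4338, -0.2783, 0.1149]
eef_rot: [-0.008, 0.711, 0.703, -0.002]
wrist_force: [0.7, -0.4, -0.5]
opening: 0.407
pos [ 0.4338 -0.2783  0.1149] shift [-0.008  0.099  0.589] dr [-0.026 -0.017 -0.009] t 15.18 open 0.407
```

```bash
python3 -m handwheel '[{"travel":[-0.003,0.04,0],"dr":[-0.013,-0.008,-0.005]},{"travel":[-0.003,0.03,0],"dr":[-0.013,-0.008,-0.004]},{"travel":[0,0.012,0.04],"dr":[0,0,0]},{"travel":[0,0,0.08],"dr":[0,0,0]},{"travel":[0,0,0.09],"dr":[0,0,0]},{"travel":[0,0,0.07],"dr":[0,0,0]},{"travel":[0,0,0.04],"dr":[0,0,0]},{"travel":[0,0,0.02],"dr":[0,0,0]},{"travel":[0,0,0],"dr":[0,0,0]},{"travel":[0,0,0],"dr":[0,0,0]}]'; python3 d.py .4486 -.2796 .0265
```

```text
time_s: 16.02
eef_pos: [0.4518, -0.2774, 0.0602]
eef_rot: [0.002, 0.707, 0.707, 0.001]
wrist_force: [0.1, 0.4, 0.3]
opening: 0.41
pos [ 0.4518 -0.2774  0.0602] shift [-0.015 -0.021  0.225] dr [0.007 0.003 0.013] t 16.02 open 0.41
```

```bash
python3 -m handwheel '[{"travel":[-0.006,-0.008,0.02],"dr":[0.004,0.002,0.006]},{"travel":[-0.006,-0.008,0.05],"dr":[0.002,0,0.006]},{"travel":[-0.002,-0.002,0.06],"dr":[0,0,0]},{"travel":[0,0,0.04],"dr":[0,0,0]},{"travel":[0,0,0.02],"dr":[0,0,0]},{"travel":[0,0,0.005],"dr":[0,0,0]},{"travel":[0,0,0],"dr":[0,0,0]},{"travel":[0,0,0],"dr":[0,0,0]}]'; python3 d.py .4486 -.2796 .023
```

```text
time_s: 16.68
eef_pos: [0.4494, -0.2808, 0.0291]
eef_rot: [0.001, 0.71, 0.704, -0.0]
wrist_force: [-0.3, 0.4, -0.3]
opening: 0.411
pos [ 0.4494 -0.2808  0.0291] shift [ 0.008 -0.005  0.041] dr [ 0.003  0.004 -0.001] t 16.68 open 0.411
```

```bash
python3 -m handwheel '[{"travel":[0.005,-0.004,0.015],"dr":[0,0,0]},{"travel":[0,0,0.015],"dr":[0,0,0]},{"travel":[0,0,0.008],"dr":[0,0,0]},{"travel":[0,0,0],"dr":[0,0,0]},{"travel":[0,0,0],"dr":[0,0,0]}]'; python3 d.py .4486 -.2796 .023
```

```text
time_s: 17.1
eef_pos: [0.4493, -0.2804, 0.0236]
eef_rot: [0.002, 0.71, 0.704, -0.0]
wrist_force: [0.7, 0.8, -0.5]
opening: 0.411
pos [ 0.4493 -0.2804  0.0236] shift [ 0.005 -0.004  0.004] dr [ 0.005  0.006 -0.001] t 17.1 open 0.411
```

```bash
python3 -m handwheel '[{"travel":[0,0,0.002],"dr":[0,0,0]},{"travel":[0,0,0],"dr":[0,0,0]},{"travel":[0,0,0],"dr":[0,0,0]},{"travel":[0,0,0],"dr":[0,0,0]},{"travel":[0,0,0],"dr":[0,0,0]},{"travel":[0,0,0],"dr":[0,0,0]},{"travel":[0,0,-0.04],"dr":[0,0,0]},{"travel":[0,0,-0.1],"dr":[0,0,0]},{"travel":[0,0,-0.13],"dr":[0,0,0]},{"travel":[0,0,-0.13],"dr":[0,0,0]},{"travel":[0,0,-0.12],"dr":[0,0,0]},{"travel":[0,0,-0.1],"dr":[0,0,0]},{"travel":[0,0,-0.05],"dr":[0,0,0]},{"travel":[0,0,-0.02],"dr":[0,0,0]},{"travel":[0,0,0],"dr":[0,0,0]}]' 1; python3 d.py .589 -.2446 .13
python3 - <<'E'
from bench import viewer
import cv2
cv2.imwrite("pics/t2.png",cv2.resize(viewer.camera("top")[150:310,190:400,::-1],None,fx=3.7,fy=3.7))
E
```

```text
time_s: 18.35
eef_pos: [0.4488, -0.2798, 0.134]
eef_rot: [0.002, 0.71, 0.704, -0.0]
wrist_force: [1.3, 0.4, -0.5]
opening: 1.002
pos [ 0.4488 -0.2798  0.134 ] shift [0.242 0.933 0.027] dr [ 0.006  0.006 -0.001] t 18.35 open 1.002
```

View pics/t2.png

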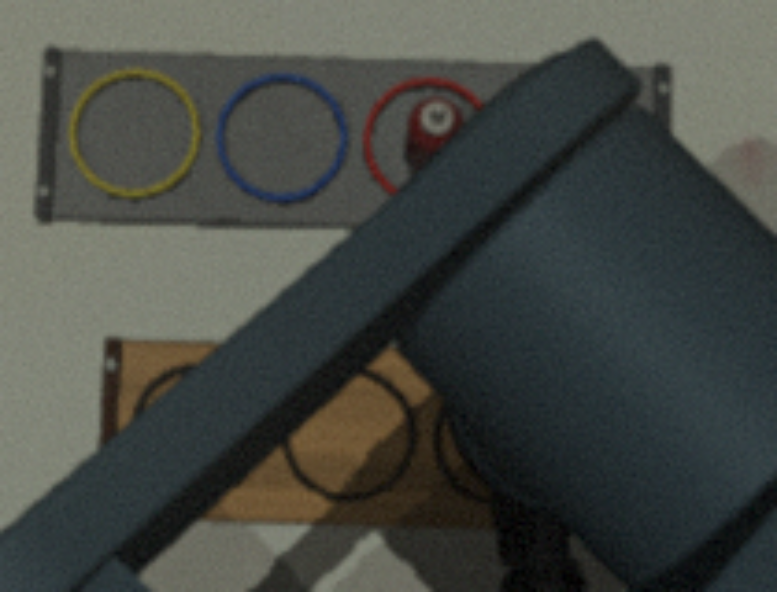

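The arm hides the bench racks in this view; the red tip is still at (437,117) in the crop. On to the red bottle.

```bash
python3 -m handwheel '[{"travel":[0.009,0.034,0],"dr":[0,0,0]},{"travel":[0.02,0.08,0],"dr":[0,0,0]},{"travel":[0.029,0.112,-0.01],"dr":[0,0,0]},{"travel":[0.029,0.112,-0.01],"dr":[0,0,0]},{"travel":[0.029,0.112,-0.01],"dr":[0,0,0]},{"travel":[0.029,0.112,0],"dr":[0,0,0]},{"travel":[0.029,0.112,0],"dr":[0,0,0]},{"travel":[0.024,0.09,0],"dr":[0,0,0]},{"travel":[0.018,0.067,0],"dr":[0,0,0]},{"travel":[0.012,0.045,0],"dr":[0,0,0]},{"travel":[0.006,0.022,0],"dr":[0,0,0]},{"travel":[0.003,0.011,0],"dr":[0,0,0]},{"travel":[0,0,0],"dr":[0,0,0]},{"travel":[0,0,0],"dr":[0,0,0]}]'; python3 d.py .589 -.2446 .03
python3 - <<'E'
from h import *
from bench import viewer
print(viewer.get_calibration("wrist"))
cv2.imwrite("pics/w6.png",viewer.camera("wrist")[:,:,::-1])
E
```

```text
time_s: 19.57
eef_pos: [0.5937, -0.2346, 0.122]
eef_rot: [-0.009, 0.71, 0.704, -0.001]
wrist_force: [-0.5, 0.6, 0.1]
opening: 1.001
pos [ 0.5937 -0.2346  0.122 ] shift [-0.067 -0.031  0.614] dr [-0.027 -0.022 -0.002] t 19.57 open 1.001
{'camera_matrix': array([[346.40497795,   0.        , 277.0546308 ],
       [  0.        , 346.40497795, 206.99768894],
       [  0.        ,   0.        ,   1.        ]]), 'R': array([[ 0.99984858, -0.00850163, -0.01518377],
       [-0.00448349, -0.96893282,  0.2472834 ],
       [-0.01681436, -0.24717788, -0.96882422]]), 't': array([-0.59345923, -0.22811499,  0.22506842])}
```

View pics/w6.png

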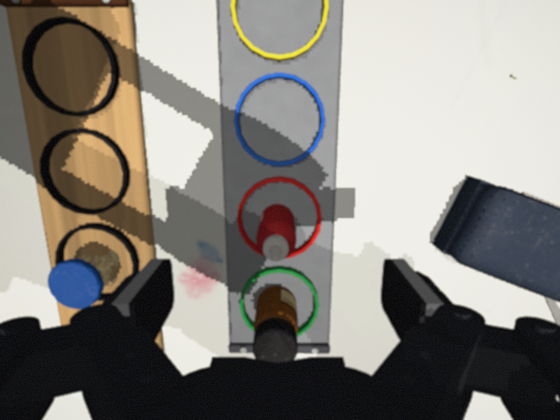

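Wrist view: red tip at (275,245), amber cap at (275,345), both upright. The blue jar stands in its black ring, with its base seen at about (100,262).

```bash
python3 - <<'E'
from h import *
from bench import viewer
c=viewer.get_calibration("wrist")
for n,uv,z in [("red",(275,248),.084),("amber",(275,345),.070),("rring",(280,217),.016),("blue",(75,284),.046)]: print(n,ray(c,uv,z).round(4))
E
python3 -m handwheel '[{"travel":[-0.03,-0.012,0],"dr":[-0.014,-0.011,0]},{"travel":[-0.025,-0.009,0],"dr":[-0.013,-0.011,0]},{"travel":[-0.012,-0.004,0],"dr":[0,0,0]},{"travel":[0,0,0.02],"dr":[0,0,0]},{"travel":[0,0,0],"dr":[0,0,0]},{"travel":[0,0,0],"dr":[0,0,0]}]'; python3 d.py .589 -.2446 .03
```

```text
red [ 0.5915 -0.2404  0.084 ]
amber [ 0.5905 -0.3127  0.07  ]
rring [ 0.5938 -0.2419  0.016 ]
blue [ 0.4502 -0.2814  0.046 ]
time_s: 20.12
eef_pos: [0.5877, -0.2476, 0.1198]
eef_rot: [0.002, 0.711, 0.703, -0.0]
wrist_force: [-0.7, -0.0, 0.4]
opening: 1.002
pos [ 0.5877 -0.2476  0.1198] shift [0.02  0.008 0.599] dr [ 0.004  0.004 -0.008] t 20.12 open 1.002
```

```bash
python3 -m handwheel '[{"travel":[0.014,0.006,0.04],"dr":[0,0,0]},{"travel":[0.01,0.005,0.08],"dr":[0,0,0]},{"travel":[0.004,0.002,0.09],"dr":[0,0,0]},{"travel":[0,0,0.09],"dr":[0,0,0]},{"travel":[0,0,0.09],"dr":[0,0,0]},{"travel":[0,0,0.07],"dr":[0,0,0]},{"travel":[0,0,0.05],"dr":[0,0,0]},{"travel":[0,0,0.025],"dr":[0,0,0]},{"travel":[0,0,0.01],"dr":[0,0,0]},{"travel":[0,0,0],"dr":[0,0,0]},{"travel":[0,0,0],"dr":[0,0,0]}]'; python3 d.py .59 -.243 .03
```

```text
time_s: 21.03
eef_pos: [0.5886, -0.2406, 0.0259]
eef_rot: [-0.001, 0.711, 0.703, -0.0]
wrist_force: [0.2, 0.7, 1.0]
opening: 1.001
pos [ 0.5886 -0.2406  0.0259] shift [-0.016  0.01  -0.027] dr [-0.005 -0.002 -0.005] t 21.03 open 1.001
```

```bash
python3 -m handwheel '[{"travel":[-0.012,0.008,-0.022],"dr":[0,0,0]},{"travel":[0,0,0],"dr":[0,0,0]},{"travel":[0,0,0],"dr":[0,0,0]}]'; python3 -m handwheel '[{"travel":[0,0,0],"dr":[0,0,0]},{"travel":[0,0,0],"dr":[0,0,0]},{"travel":[0,0,0],"dr":[0,0,0]},{"travel":[0,0,0],"dr":[0,0,0]},{"travel":[0,0,0],"dr":[0,0,0]},{"travel":[0,0,0],"dr":[0,0,0]},{"travel":[0,0,0],"dr":[0,0,0]},{"travel":[0,0,0],"dr":[0,0,0]},{"travel":[0,0,0],"dr":[0,0,0]},{"travel":[0,0,0],"dr":[0,0,0]}]' -1; python3 d.py .59 -.243 .03;  python3 -m handwheel '[{"travel":[0,0,-0.03],"dr":[0,0,0]},{"travel":[0,0,-0.08],"dr":[0,0,0]},{"travel":[0,0,-0.12],"dr":[0,0,0]},{"travel":[0,0,-0.12],"dr":[0,0,0]},{"travel":[0,0,-0.12],"dr":[0,0,0]},{"travel":[0,0,-0.09],"dr":[0,0,0]},{"travel":[0,0,-0.05],"dr":[0,0,0]},{"travel":[0,0,-0.02],"dr":[0,0,0]},{"travel":[0,0,0],"dr":[0,0,0]},{"travel":[0,0,0],"dr":[0,0,0]}]'; python3 d.py .449 -.2078 .13
python3 - <<'E'
from bench import viewer
import cv2
cv2.imwrite("pics/w7.png",viewer.camera("wrist")[:,:,::-1])
E
```

```text
time_s: 21.28
eef_pos: [0.5911, -0.2433, 0.0315]
eef_rot: [0.0, 0.711, 0.703, -0.0]
wrist_force: [0.1, 0.5, -0.3]
opening: 0.999
time_s: 22.12
eef_pos: [0.5925, -0.2444, 0.0339]
eef_rot: [0.003, 0.711, 0.703, 0.0]
wrist_force: [-0.1, 1.2, 0.7]
opening: 0.278
pos [ 0.5925 -0.2444  0.0339] shift [ 0.009 -0.017  0.026] dr [ 0.008  0.006 -0.006] t 22.12 open 0.278
time_s: 22.95
eef_pos: [0.5915, -0.2435, 0.137]
eef_rot: [0.002, 0.711, 0.703, 0.0]
wrist_force: [0.2, -0.9, -0.7]
opening: 0.275
pos [ 0.5915 -0.2435  0.137 ] shift [ 0.231 -0.952  0.047] dr [ 0.006  0.005 -0.006] t 22.95 open 0.275
```

View pics/w7.png

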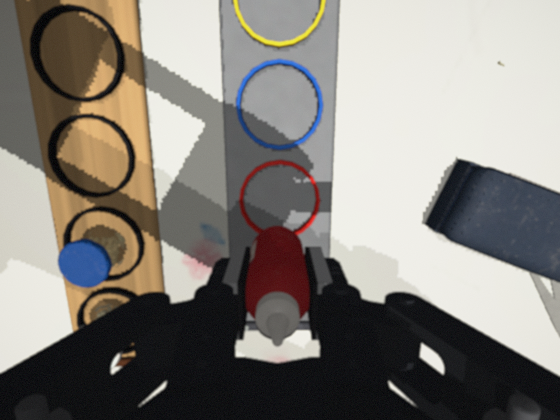

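Red is held vertical, with both jars standing in their black rings. Carrying it to the second ring from the left.

```bash
python3 -m handwheel '[{"travel":[0.008,-0.031,0],"dr":[0,0,0]},{"travel":[0.019,-0.073,0],"dr":[0,0,0]},{"travel":[0.027,-0.104,0],"dr":[0,0,0]},{"travel":[0.027,-0.104,0],"dr":[0,0,0]},{"travel":[0.027,-0.104,0],"dr":[0,0,0]},{"travel":[0.027,-0.104,0],"dr":[0,0,0]},{"travel":[0.027,-0.104,0],"dr":[0,0,0]},{"travel":[0.022,-0.083,0],"dr":[0,0,0]},{"travel":[0.016,-0.062,0],"dr":[0,0,0]},{"travel":[0.011,-0.042,0],"dr":[0,0,0]},{"travel":[0.006,-0.021,0],"dr":[0,0,0]},{"travel":[0.003,-0.01,0],"dr":[0,0,0]},{"travel":[0,0,0],"dr":[0,0,0]},{"travel":[0,0,0],"dr":[0,0,0]},{"travel":[0,0,0],"dr":[0,0,0]}]'; python3 d.py .449 -.2078 .038
```

```text
time_s: 24.25
eef_pos: [0.4507, -0.2019, 0.1241]
eef_rot: [-0.009, 0.711, 0.703, -0.002]
wrist_force: [-0.5, -0.2, -0.1]
opening: 0.277
pos [ 0.4507 -0.2019  0.1241] shift [-0.04  -0.011  0.574] dr [-0.03  -0.02  -0.006] t 24.25 open 0.277
```

```bash
python3 -m handwheel '[{"travel":[-0.015,-0.01,0],"dr":[-0.015,-0.01,-0.003]},{"travel":[-0.013,-0.008,0],"dr":[-0.015,-0.01,-0.003]},{"travel":[-0.006,0,0.04],"dr":[0,0,0]},{"travel":[0,0,0.08],"dr":[0,0,0]},{"travel":[0,0,0.09],"dr":[0,0,0]},{"travel":[0,0,0.07],"dr":[0,0,0]},{"travel":[0,0,0.04],"dr":[0,0,0]},{"travel":[0,0,0.02],"dr":[0,0,0]},{"travel":[0,0,0],"dr":[0,0,0]},{"travel":[0,0,0],"dr":[0,0,0]}]'; python3 d.py .449 -.2078 .038
```

```text
time_s: 25.08
eef_pos: [0.4494, -0.2091, 0.0698]
eef_rot: [0.002, 0.71, 0.705, 0.001]
wrist_force: [-0.4, 0.7, 0.8]
opening: 0.274
pos [ 0.4494 -0.2091  0.0698] shift [ 0.008 -0.003  0.212] dr [0.008 0.005 0.001] t 25.08 open 0.274
```

```bash
python3 -m handwheel '[{"travel":[0.004,-0.002,0.02],"dr":[0.004,0.003,0]},{"travel":[0.003,0,0.05],"dr":[0,0,0]},{"travel":[0,0,0.06],"dr":[0,0,0]},{"travel":[0,0,0.04],"dr":[0,0,0]},{"travel":[0,0,0.02],"dr":[0,0,0]},{"travel":[0,0,0.005],"dr":[0,0,0]},{"travel":[0,0,0],"dr":[0,0,0]},{"travel":[0,0,0],"dr":[0,0,0]}]'; python3 d.py .449 -.2078 .0342
```

```text
time_s: 25.75
eef_pos: [0.4501, -0.2085, 0.0385]
eef_rot: [0.002, 0.709, 0.705, 0.0]
wrist_force: [0.5, -0.6, 0.3]
opening: 0.283
pos [ 0.4501 -0.2085  0.0385] shift [ 0.005 -0.007  0.029] dr [0.007 0.004 0.002] t 25.75 open 0.283
```

```bash
python3 -m handwheel '[{"travel":[0.003,-0.005,0.012],"dr":[0.006,0.004,0]},{"travel":[0,0,0.012],"dr":[0,0,0]},{"travel":[0,0,0.004],"dr":[0,0,0]},{"travel":[0,0,0],"dr":[0,0,0]},{"travel":[0,0,0],"dr":[0,0,0]}]'; python3 d.py .449 -.2078 .0342
```

```text
time_s: 26.17
eef_pos: [0.4498, -0.2085, 0.0347]
eef_rot: [0.001, 0.709, 0.705, 0.0]
wrist_force: [0.1, 0.8, -0.3]
opening: 0.28
pos [ 0.4498 -0.2085  0.0347] shift [ 0.004 -0.005  0.003] dr [0.003 0.002 0.002] t 26.17 open 0.28
```

```bash
python3 -m handwheel '[{"travel":[0,0,0.002],"dr":[0,0,0]},{"travel":[0,0,0],"dr":[0,0,0]},{"travel":[0,0,0],"dr":[0,0,0]},{"travel":[0,0,0],"dr":[0,0,0]},{"travel":[0,0,0],"dr":[0,0,0]},{"travel":[0,0,0],"dr":[0,0,0]},{"travel":[0,0,-0.04],"dr":[0,0,0]},{"travel":[0,0,-0.1],"dr":[0,0,0]},{"travel":[0,0,-0.13],"dr":[0,0,0]},{"travel":[0,0,-0.13],"dr":[0,0,0]},{"travel":[0,0,-0.12],"dr":[0,0,0]},{"travel":[0,0,-0.1],"dr":[0,0,0]},{"travel":[0,0,-0.05],"dr":[0,0,0]},{"travel":[0,0,-0.02],"dr":[0,0,0]},{"travel":[0,0,0],"dr":[0,0,0]}]' 1; python3 d.py .592 -.317 .13
```

```text
time_s: 27.42
eef_pos: [0.4491, -0.2079, 0.1448]
eef_rot: [0.0, 0.709, 0.705, 0.0]
wrist_force: [0.4, 0.2, -0.1]
opening: 0.996
pos [ 0.4491 -0.2079  0.1448] shift [-0.72   0.958  0.098] dr [0.002 0.001 0.002] t 27.42 open 0.996
```

```bash
python3 -m handwheel '[{"travel":[-0.026,0.033,0],"dr":[0,0,0]},{"travel":[-0.06,0.077,0],"dr":[0,0,0]},{"travel":[-0.086,0.111,0],"dr":[0,0,0]},{"travel":[-0.086,0.111,0],"dr":[0,0,0]},{"travel":[-0.086,0.111,0],"dr":[0,0,0]},{"travel":[-0.086,0.111,0],"dr":[0,0,0]},{"travel":[-0.086,0.111,0],"dr":[0,0,0]},{"travel":[-0.069,0.089,0],"dr":[0,0,0]},{"travel":[-0.052,0.067,0],"dr":[0,0,0]},{"travel":[-0.034,0.044,0],"dr":[0,0,0]},{"travel":[-0.017,0.022,0],"dr":[0,0,0]},{"travel":[-0.009,0.011,0],"dr":[0,0,0]},{"travel":[0,0,0],"dr":[0,0,0]},{"travel":[0,0,0],"dr":[0,0,0]}]'; python3 d.py .592 -.317 .0215
python3 - <<'E'
from h import *
from bench import viewer
cv2.imwrite("pics/w8.png",viewer.camera("wrist")[:,:,::-1])
E
```

```text
time_s: 28.58
eef_pos: [0.5845, -0.3153, 0.123]
eef_rot: [-0.013, 0.71, 0.704, -0.001]
wrist_force: [-0.4, -0.1, -0.2]
opening: 1.0
pos [ 0.5845 -0.3153  0.123 ] shift [-0.011  0.05   0.677] dr [-0.038 -0.03  -0.   ] t 28.58 open 1.0
```

View pics/w8.png

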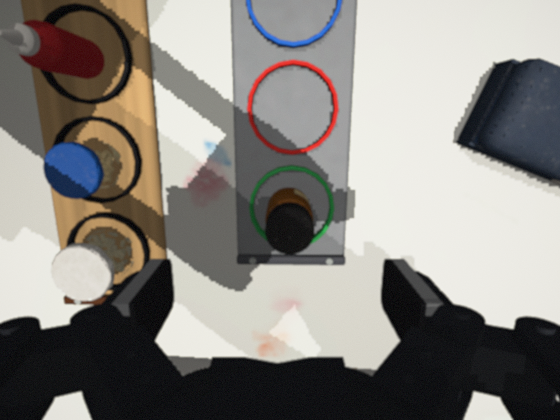

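Red, blue and white all stand in their rings (perspective lean only). The amber cap is at (291,229); I'll ray-check it and align.

```bash
python3 - <<'E'
from h import *
from bench import viewer
c=viewer.get_calibration("wrist")
for n,uv,z in [("amber",(291,229),.070),("gring",(292,209),.016),("red",(100,60),.012),("white",(83,272),.052)]: print(n,ray(c,uv,z).round(4))
E
python3 -m handwheel '[{"travel":[-0.006,0.012,0],"dr":[-0.019,-0.015,0]},{"travel":[-0.005,0.01,0],"dr":[-0.019,-0.015,0]},{"travel":[0,0,0.05],"dr":[0,0,0]},{"travel":[0,0,0.05],"dr":[0,0,0]},{"travel":[0,0,0],"dr":[0,0,0]},{"travel":[0,0,0],"dr":[0,0,0]}]'; python3 d.py .592 -.317 .0215
```

```text
amber [ 0.5912 -0.3144  0.07  ]
gring [ 0.5929 -0.316   0.016 ]
red [ 0.4599 -0.2102  0.012 ]
white [ 0.4504 -0.3506  0.052 ]
time_s: 29.13
eef_pos: [0.5871, -0.3157, 0.1072]
eef_rot: [0.002, 0.71, 0.705, 0.0]
wrist_force: [-0.2, 0.1, 0.1]
opening: 1.001
pos [ 0.5871 -0.3157  0.1072] shift [-0.009  0.033  0.571] dr [0.005 0.004 0.001] t 29.13 open 1.001
```

```bash
python3 -m handwheel '[{"travel":[-0.002,0.014,0.04],"dr":[0,0,0]},{"travel":[-0.001,0.013,0.08],"dr":[0,0,0]},{"travel":[0,0.006,0.09],"dr":[0,0,0]},{"travel":[0,0,0.09],"dr":[0,0,0]},{"travel":[0,0,0.08],"dr":[0,0,0]},{"travel":[0,0,0.06],"dr":[0,0,0]},{"travel":[0,0,0.04],"dr":[0,0,0]},{"travel":[0,0,0.02],"dr":[0,0,0]},{"travel":[0,0,0.01],"dr":[0,0,0]},{"travel":[0,0,0],"dr":[0,0,0]},{"travel":[0,0,0],"dr":[0,0,0]}]'; python3 d.py .592 -.316 .022
```

```text
time_s: 30.05
eef_pos: [0.5912, -0.3153, 0.0191]
eef_rot: [-0.001, 0.71, 0.705, -0.0]
wrist_force: [-1.3, -0.2, -0.1]
opening: 1.003
pos [ 0.5912 -0.3153  0.0191] shift [-0.005  0.005 -0.019] dr [-0.003 -0.002  0.001] t 30.05 open 1.003
```

```bash
python3 -m handwheel '[{"travel":[-0.004,0.004,-0.016],"dr":[0,0,0]},{"travel":[0,0,0],"dr":[0,0,0]},{"travel":[0,0,0],"dr":[0,0,0]}]'; python3 -m handwheel '[{"travel":[0,0,0],"dr":[0,0,0]},{"travel":[0,0,0],"dr":[0,0,0]},{"travel":[0,0,0],"dr":[0,0,0]},{"travel":[0,0,0],"dr":[0,0,0]},{"travel":[0,0,0],"dr":[0,0,0]},{"travel":[0,0,0],"dr":[0,0,0]},{"travel":[0,0,0],"dr":[0,0,0]},{"travel":[0,0,0],"dr":[0,0,0]},{"travel":[0,0,0],"dr":[0,0,0]},{"travel":[0,0,0],"dr":[0,0,0]}]' -1; python3 d.py .592 -.316 .022;  python3 -m handwheel '[{"travel":[0,0,-0.03],"dr":[0,0,0]},{"travel":[0,0,-0.08],"dr":[0,0,0]},{"travel":[0,0,-0.12],"dr":[0,0,0]},{"travel":[0,0,-0.12],"dr":[0,0,0]},{"travel":[0,0,-0.12],"dr":[0,0,0]},{"travel":[0,0,-0.12],"dr":[0,0,0]},{"travel":[0,0,-0.09],"dr":[0,0,0]},{"travel":[0,0,-0.05],"dr":[0,0,0]},{"travel":[0,0,-0.02],"dr":[0,0,0]},{"travel":[0,0,0],"dr":[0,0,0]},{"travel":[0,0,0],"dr":[0,0,0]}]'; python3 d.py .4497 -.1358 .13
python3 - <<'E'
from bench import viewer
import cv2
cv2.imwrite("pics/w9.png",viewer.camera("wrist")[:,:,::-1])
E
```

```text
time_s: 30.3
eef_pos: [0.5929, -0.3167, 0.0237]
eef_rot: [0.001, 0.71, 0.705, 0.0]
wrist_force: [-0.4, 0.1, -0.5]
opening: 1.004
time_s: 31.13
eef_pos: [0.5942, -0.3177, 0.0261]
eef_rot: [0.003, 0.71, 0.705, 0.0]
wrist_force: [0.4, -0.2, 0.2]
opening: 0.346
pos [ 0.5942 -0.3177  0.0261] shift [ 0.011 -0.014  0.027] dr [0.008 0.006 0.001] t 31.13 open 0.346
time_s: 32.05
eef_pos: [0.5929, -0.3165, 0.1486]
eef_rot: [0.002, 0.71, 0.705, 0.0]
wrist_force: [-1.0, -0.9, -0.9]
opening: 0.344
pos [ 0.5929 -0.3165  0.1486] shift [ 1.198 -0.963  0.124] dr [0.006 0.005 0.001] t 32.05 open 0.344
```

View pics/w9.png

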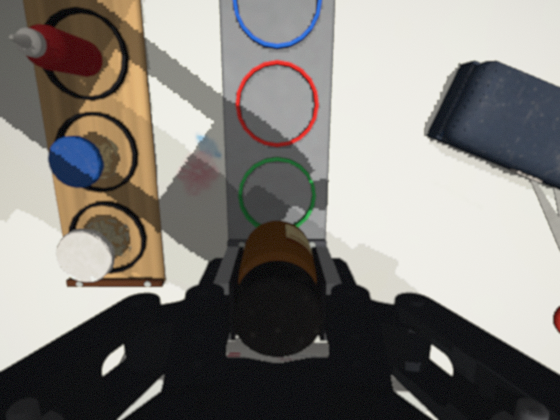

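Amber is held upright. Carrying it to the leftmost ring.

```bash
python3 -m handwheel '[{"travel":[0.041,-0.032,0],"dr":[0,0,0]},{"travel":[0.097,-0.074,0],"dr":[0,0,0]},{"travel":[0.138,-0.106,0],"dr":[0,0,0]},{"travel":[0.138,-0.106,0],"dr":[0,0,0]},{"travel":[0.138,-0.106,0],"dr":[0,0,0]},{"travel":[0.138,-0.106,0],"dr":[0,0,0]},{"travel":[0.138,-0.106,0],"dr":[0,0,0]},{"travel":[0.11,-0.085,0],"dr":[0,0,0]},{"travel":[0.083,-0.064,0],"dr":[0,0,0]},{"travel":[0.055,-0.042,0],"dr":[0,0,0]},{"travel":[0.028,-0.021,0],"dr":[0,0,0]},{"travel":[0.014,-0.011,0],"dr":[0,0,0]},{"travel":[0,0,0],"dr":[0,0,0]},{"travel":[0,0,0],"dr":[0,0,0]},{"travel":[0,0,0],"dr":[0,0,0]}]'; python3 d.py .4497 -.1358 .03
```

```text
time_s: 33.35
eef_pos: [0.4468, -0.1317, 0.1334]
eef_rot: [-0.011, 0.71, 0.704, -0.002]
wrist_force: [0.5, -0.2, -0.6]
opening: 0.344
pos [ 0.4468 -0.1317  0.1334] shift [-0.027  0.019  0.689] dr [-0.037 -0.024 -0.001] t 33.35 open 0.344
```

```bash
python3 -m handwheel '[{"travel":[-0.01,0,0],"dr":[-0.018,-0.012,0]},{"travel":[-0.008,0,0],"dr":[-0.018,-0.012,0]},{"travel":[-0.003,0,0.04],"dr":[0,0,0]},{"travel":[0,0,0.08],"dr":[0,0,0]},{"travel":[0,0,0.1],"dr":[0,0,0]},{"travel":[0,0,0.09],"dr":[0,0,0]},{"travel":[0,0,0.07],"dr":[0,0,0]},{"travel":[0,0,0.04],"dr":[0,0,0]},{"travel":[0,0,0.02],"dr":[0,0,0]},{"travel":[0,0,0],"dr":[0,0,0]},{"travel":[0,0,0],"dr":[0,0,0]}]'; python3 d.py .4497 -.1358 .03
```

```text
time_s: 34.27
eef_pos: [0.4492, -0.1394, 0.0636]
eef_rot: [0.003, 0.711, 0.703, 0.0]
wrist_force: [-0.3, 0.4, -0.4]
opening: 0.346
pos [ 0.4492 -0.1394  0.0636] shift [0.024 0.003 0.224] dr [ 0.011  0.008 -0.008] t 34.27 open 0.346
```

```bash
python3 -m handwheel '[{"travel":[0.01,0.002,0.02],"dr":[0.005,0.004,0]},{"travel":[0.008,0.001,0.05],"dr":[0.004,0.003,0]},{"travel":[0.003,0,0.06],"dr":[0,0,0]},{"travel":[0,0,0.04],"dr":[0,0,0]},{"travel":[0,0,0.02],"dr":[0,0,0]},{"travel":[0,0,0.005],"dr":[0,0,0]},{"travel":[0,0,0],"dr":[0,0,0]},{"travel":[0,0,0],"dr":[0,0,0]}]'; python3 d.py .4497 -.1358 .0263
```

```text
time_s: 34.93
eef_pos: [0.4511, -0.1366, 0.0326]
eef_rot: [0.002, 0.711, 0.703, 0.0]
wrist_force: [0.5, -0.2, -0.5]
opening: 0.346
pos [ 0.4511 -0.1366  0.0326] shift [ 0.005 -0.01   0.042] dr [ 0.006  0.003 -0.007] t 34.93 open 0.346
```

```bash
python3 -m handwheel '[{"travel":[0.003,-0.006,0.015],"dr":[0.005,0.003,0]},{"travel":[0,0,0.015],"dr":[0,0,0]},{"travel":[0,0,0.01],"dr":[0,0,0]},{"travel":[0,0,0],"dr":[0,0,0]},{"travel":[0,0,0],"dr":[0,0,0]}]'; python3 d.py .4497 -.1358 .0263
```

```text
time_s: 35.35
eef_pos: [0.4507, -0.1365, 0.0267]
eef_rot: [0.001, 0.711, 0.703, 0.0]
wrist_force: [1.0, -0.9, 0.0]
opening: 0.343
pos [ 0.4507 -0.1365  0.0267] shift [ 0.005 -0.007  0.003] dr [ 0.003  0.002 -0.007] t 35.35 open 0.343
```

```bash
python3 -m handwheel '[{"travel":[0,0,0.002],"dr":[0,0,0]},{"travel":[0,0,0],"dr":[0,0,0]},{"travel":[0,0,0],"dr":[0,0,0]},{"travel":[0,0,0],"dr":[0,0,0]},{"travel":[0,0,0],"dr":[0,0,0]},{"travel":[0,0,0],"dr":[0,0,0]},{"travel":[0,0,-0.04],"dr":[0,0,0]},{"travel":[0,0,-0.1],"dr":[0,0,0]},{"travel":[0,0,-0.13],"dr":[0,0,0]},{"travel":[0,0,-0.13],"dr":[0,0,0]},{"travel":[0,0,-0.13],"dr":[0,0,0]},{"travel":[0,0,-0.12],"dr":[0,0,0]},{"travel":[0,0,-0.1],"dr":[0,0,0]},{"travel":[0,0,-0.05],"dr":[0,0,0]},{"travel":[0,0,0],"dr":[0,0,0]}]' 1; python3 -m handwheel '[{"travel":[0.05,0,0],"dr":[0,0,0]},{"travel":[0.1,0,0],"dr":[0,0,0]},{"travel":[0.15,0,0],"dr":[0,0,0]},{"travel":[0.2,0,0],"dr":[0,0,0]},{"travel":[0.2,0,0],"dr":[0,0,0]},{"travel":[0.2,0,0],"dr":[0,0,0]},{"travel":[0.2,0,0],"dr":[0,0,0]},{"travel":[0.2,0,0],"dr":[0,0,0]},{"travel":[0.2,0,0],"dr":[0,0,0]},{"travel":[0.15,0,0],"dr":[0,0,0]},{"travel":[0.1,0,0],"dr":[0,0,0]},{"travel":[0.05,0,0],"dr":[0,0,0]},{"travel":[0,0,0],"dr":[0,0,0]},{"travel":[0,0,0],"dr":[0,0,0]}]'
python3 - <<'E'
from h import *
from bench import viewer
im=viewer.camera("top")[:,:,::-1]
cv2.imwrite("pics/t3.png",cv2.resize(im[150:310,190:400],None,fx=3.7,fy=3.7,interpolation=cv2.INTER_CUBIC))
E
```

```text
time_s: 36.6
eef_pos: [0.4499, -0.136, 0.1547]
eef_rot: [0.001, 0.711, 0.703, 0.0]
wrist_force: [0.2, -0.3, -0.4]
opening: 1.0
time_s: 37.77
eef_pos: [0.4421, 0.151, 0.1406]
eef_rot: [-0.008, 0.712, 0.702, -0.007]
wrist_force: [0.3, 0.1, -0.2]
opening: 0.999
```

View pics/t3.png

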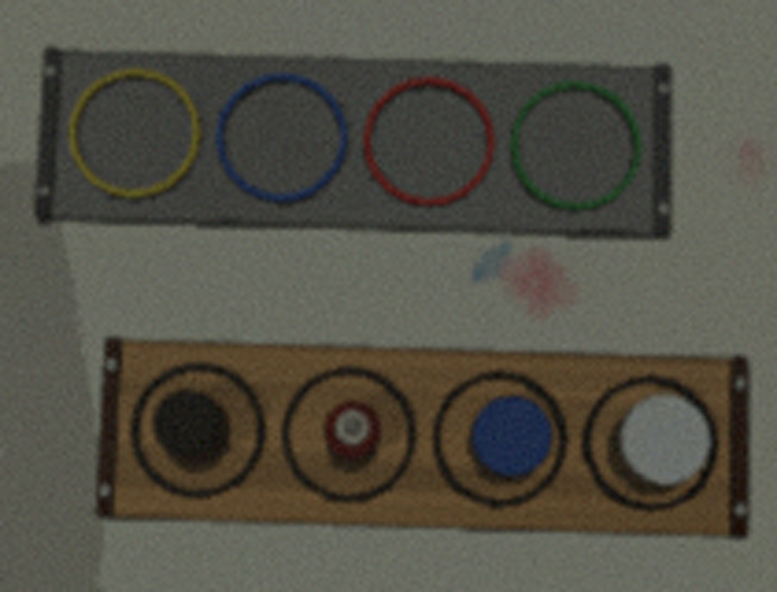

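The top view shows the supply rings empty. On the bench, left to right, are amber (192,428), red (350,430), blue (512,436) and white (666,438), each in its ring. The sideways offsets match the expected parallax. The arm is clear, so I'm handing in.

```bash
python3 -c "
from bench import ctrl; print(ctrl.hand_in())"
```

```text
the job is handed in; nothing more can be done
None
```

The job is handed in: all four containers are on the bench rack in reverse order. From left to right as seen from the robot, they are the amber bottle, red bottle, blue-lid jar and white-lid jar, one in each black ring.

- **Final check:** the last top view, at about 38 s, showed the supply rings empty and every container upright inside its ring. The gripper was open and clear of everything.
- **Placement:** the release poses were within about 1.5 mm of the measured ring centres. Wrist forces never read above about 2 N at the end of a move.
- **Disagreements:** the wrist and top cameras differed by up to about 4–7 mm on some bottle tops, so I averaged them. The arm also overshot and sagged by 5–15 mm on fast carries, and I corrected that before each lowering. Each container was released within about 1 mm of its standing height.

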